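Change over the polish pots on the marked positions

ROBOT

A 6-joint arm with a two-finger parallel gripper is mounted at the origin on a cart in front of the work surface, level with it; the furniture and walls round the work are solid. World frame = base frame: x ahead of the robot, y to its left, z up, the work surface at z = 0. Lengths are in m, angles in degrees, forces in N, time in s.
With the tool pointing down it reaches from about 0.25 to 0.725 m from the base axis. Payload 9.7 kg.
Tool frame: the origin (TCP) lies between the finger pads; the fingertips stand 25 mm ahead of it and the grasp point (between the pads) lies 6 mm ahead of it; z points along the fingers, y is the line along which they close (so a half turn about z gives the same grasp; the last joint's range is limited). The gripper opens to 85 mm and grips with 20 to 120 N. Pads are 22 mm wide; open, the fingers measure 114 mm over their backs; the gripper's body (76 mm by 85 mm) begins 54 mm behind the grasp point. The pads swing forward as they close: fully open they stand 13 mm farther back than shut.
Start: joints at [67.552, 4.979, 10.078, 95.1, 0, 90], TCP at [0.21, 0.508, 0.256] pointing down, gripper open.
Joint ranges: [-179.16, 179.16], [-48.56, 103.87], [-65.8, 70.77], [-126.05, 130.52], [-82.76, 87.17], [-180, 180]. Speed limits (degrees/s): [127.2, 127.2, 147.25, 180, 180, 180].

INTERFACE

Orientations are given as [roll, pitch, yaw] about the fixed x, y, z axes, in that order (R = Rz(yaw) Ry(pitch) Rx(roll)).
In Python, from workcell import bot, optics gives the robot as it stands (bot), with the cameras (optics).
- The arm moves only by the tool advance, called as name(argument=value, ...) on one line, values as JSON. Schema: {"type":"object","properties":{"motion":{"type":"array","items":{"type":"object","properties":{"trans":{"type":"array","items":{"type":"number"},"minItems":3,"maxItems":3},"spin":{"type":"number"},"finger_gap":{"type":"number"}},"additionalProperties":false,"required":["finger_gap"]},"minItems":1,"maxItems":5},"squeeze":{"type":"number"},"only":{"type":"string"},"quiet":{"type":"boolean"},"lines":{"type":"string"}},"required":["motion"],"additionalProperties":false}. motion is a list of rows, 1 to 5 of them, each an object with the fields trans (a list: dx, dy, dz in m), spin (a turn about the tool's z in degrees), finger_gap (the finger opening in m); a field left out counts as zero (the opening has to be given); each row is the pose to reach, as a shift and turn from the pose commanded when the call began, along the tool's axes at that moment; what a row does not reach only later rows make up. A row lasts 1/12 s, in which the tool goes at most 0.0417 m and 7.16 degrees, less where a joint would pass 70% of its speed; a pose out of reach is approached as far as the arm can. The fingers move at their own pace and stop on an object; squeeze is the grip in N (left out, the last holds). Time passes only in rows, so rows that do not move let the fingers close. The tool returns the time, the measured TCP pose, the force, the opening and the grip force at its end. only (a regular expression) keeps the lines of the reply that match it, lines (a string "A,B") keeps lines A to B, and quiet returns only ok. Input that does not fit is refused with a message, and nothing moves.
- bot.get_obs(): the state, without advancing time (a new reading comes with each control period).
- optics.camera(name): name is "scene" or "top"; returns the picture (420x560x3 uint8, blue, green, red); there is no depth.
- optics.camera_info(name): a dict with "mtx" (3x3 intrinsics, pixels), "extrinsics" (4x4, takes a point from camera to world coordinates). Camera axes: x right, y down, z forward; pixel columns grow to the right and rows downward; lengths in m; the calibration is good to about 2 mm. A picture is of the moment at which its call begins. camera_info takes no time and is no camera call.
- bot.job_done(): hands the job in; it is judged then, once.
The state is a dict: "time": time; "q": joint angles; "qd": joint speeds; "joint_efforts": joint torques, N m; "ee_pos": TCP position; "tcp_rot": TCP orientation; "wrist_force": force on the tool from outside, world axes, zero at the start; "torque": the same for the moment, N m; "opening": finger opening in m; "grasp_force": force on a finger pad.
Only numpy, scipy, OpenCV 4.12 (cv2) and the standard library are available. Lean on these libraries where they do the work, as an engineer would, in place of code of your own. Each camera call takes 0.05 s, during which the arm holds its last target. There are 200 camera calls.

TASK

Change over the two lidded pots: slide the blue pot from the green ring onto the empty white ring, then slide the red pot from its white ring onto the green ring, each ending centred in its ring with its whole foot inside the painted border. Push them along the board without lifting or tipping them, keep their loose lids on, do not let the pots knock together, and leave the other things on the table where they lie.

Things in the scene. Friction and masses are not known exactly. Their poses are not given: they have to be found in the camera images.
- blue_pot: low round blue pot without handle, smooth upright wall of outer diameter 96 mm (too wide to grasp), rim 40 mm high, about 0.45 kg, standing on the green mark at the start. Origin: centre of its underside, z up; the yaw has no meaning. It stops when the push stops and is stable when pushed low. 58 mm tall with lid and knob
- red_pot: low round red pot without handle, smooth upright wall of outer diameter 96 mm (too wide to grasp), rim 40 mm high, about 0.45 kg, standing on one of the two white marks at the start. Origin: centre of its underside, z up; the yaw has no meaning. It stops when the push stops and is stable when pushed low. 58 mm tall with lid and knob
- blue_pot_lid: loose aluminium lid of the blue pot, a disc of diameter 91 mm with a black knob (20 mm wide, its top 18 mm above the origin); it rests on the pot's rim, held in place by a 4 mm lip with about 4.5 mm play. Origin: centre of the disc's underside, at the height of the pot's rim
- red_pot_lid: loose aluminium lid of the red pot, a disc of diameter 91 mm with a black knob (20 mm wide, its top 18 mm above the origin); it rests on the pot's rim, held in place by a 4 mm lip with about 4.5 mm play. Origin: centre of the disc's underside, at the height of the pot's rim
- board: dark brown wooden board 208 x 606 x 10 mm, fixed on the table, long side along y; its smooth flat top at z = 0.010 carries the three painted rings. Origin: centre of its underside. Tall cartons stand on the table in front of it (up to x = 0.43, y from -0.32 to 0.03) and behind it (from x = 0.72, same y)
- mark_work: the working mark, in the middle of the row of three; a flat painted ring on the board, green, outer diameter 138 mm, inner 124 mm, with a dark middle and a small cross at its centre; only paint, things slide over it. Origin at its centre, on the board's top (z = 0.010)
- mark_wait: the white mark on which the red pot waits at the start, at one end of the row (left or right); a flat painted ring on the board, white, outer diameter 138 mm, inner 124 mm, with a dark middle and a small cross at its centre; only paint, things slide over it. Origin at its centre, on the board's top (z = 0.010)
- mark_free: the free white mark, empty at the start, at the other end of the row; a flat painted ring on the board, white, outer diameter 138 mm, inner 124 mm, with a dark middle and a small cross at its centre; only paint, things slide over it. Origin at its centre, on the board's top (z = 0.010)
- collet_spanner: grey flat spanner 173 mm long, 5 mm thick, lying behind the board (bystander; origin: centre of its underside)
- pencil: yellow pencil 147 mm long, 8 mm thick, lying between the board and the carton in front (bystander; origin: centre of its underside)
- caliper: steel vernier caliper 205 mm long, 10 mm thick, lying behind on the left (bystander; origin: centre of its underside)
- glue_bottle: white and blue glue bottle with red cap, 54 mm wide, 155 mm tall, standing at the back on the left (bystander; origin: centre of its underside)
- blank_3: cross-shaped square-edged sawn wood blank 56 x 101 x 21 mm, lying on the right (bystander; origin: centre of its underside)
- cross_20: rounded wooden holding cross 67 x 117 x 25 mm, lying on the right (bystander; origin: centre of its underside)

How it is judged (in metres and radians):
On the way, in this order (a step that is already met when the one before it is completed fails the run):
1. the blue pot stands in the empty white ring (horizontal distance between blue_pot and mark_free below 0.015 m), for 0.3 s.
2. the red pot stands in the green ring, the blue pot still in the white one (horizontal distance between blue_pot and mark_free below 0.015 m and horizontal distance between red_pot and mark_work below 0.015 m), for 0.3 s.
At the end, for the whole second after the job is handed in: Blue pot's centre within 15 mm of the centre of the white ring that was empty, red pot's within 15 mm of the green ring's; both upright on the board (tilt < 0.05 rad, underside < 4 mm above it), at rest (< 10 mm/s), lids on (within 10 mm of the pot's axis, at most 4 mm above the rim) (all of step 2 and horizontal distance between blue_pot_lid and blue_pot below 0.01 m and z of blue_pot_lid in the frame of blue_pot below 0.044 m and horizontal distance between red_pot_lid and red_pot below 0.01 m and z of red_pot_lid in the frame of red_pot below 0.044 m and linear speed of each of blue_pot, red_pot below 0.01 m/s and height (world z) of each of blue_pot, red_pot below 0.014 m and angle between each of blue_pot, red_pot's own z axis and vertical below 0.05 rad); the robot touches nothing.
It fails at once if a pot is lifted more than 8 mm off the board or tipped more than 0.15 rad (height (world z) of any of blue_pot, red_pot above 0.018 m or angle between any of blue_pot, red_pot's own z axis and vertical above 0.15 rad).
It fails at once if a lid comes off (more than 12 mm off the pot's axis or 6 mm above the rim) (horizontal distance between blue_pot_lid and blue_pot above 0.012 m or z of blue_pot_lid in the frame of blue_pot above 0.046 m or horizontal distance between red_pot_lid and red_pot above 0.012 m or z of red_pot_lid in the frame of red_pot above 0.046 m).
It fails at once if the pots knock together (more than 1 N) (contact force between blue_pot and red_pot above 1 N).
It fails at once if a bystander is moved more than 20 mm (distance of any of collet_spanner, pencil, caliper, glue_bottle, blank_3, cross_20 from where it was at the start of the episode above 0.02 m).
It also fails if it takes over 56 s, if anything falls off the work surface, if the arm or the gripper's body presses on something with over 40 N, if the wrist force passes 120 N, or if a joint passes its speed limit or range.

## Working session

There is one attempt and no reset: what is moved stays moved. The work goes in short steps, Python scripts to look and compute and a tool call to move; the robot and the scene stay as the last step left them, time stands still between calls to the robot, and variables do not carry over. Pictures are saved under pics/ and viewed, at most 10 in all, crops included, and the job is handed in when it is done.

```bash
ls; mkdir -p pics
```

Run:
```python
from workcell import bot, optics
import cv2
o=bot.get_obs();print(o['time'],o['ee_pos'],o['tcp_rot'],o['opening'])
for n in('scene','top'):
    cv2.imwrite(f'pics/{n}0.png',optics.camera(n));i=optics.camera_info(n);print(n,i['mtx'],i['extrinsics'])
```

```text
pics
workcell.py
0.0 [0.20994389 0.50813361 0.25557496] [-1.79922098e+02 -2.54832910e-04  1.57552282e+02] 0.08548698607576771
scene [[453.44888058   0.         278.29345677]
 [  0.         453.44888058 206.33137104]
 [  0.           0.           1.        ]] [[-0.28593034  0.51627273 -0.80728329  1.5907533 ]
 [ 0.95822663  0.15998091 -0.23708193  0.19490395]
 [ 0.00675097 -0.84134926 -0.54044967  0.72982117]
 [ 0.          0.          0.          1.        ]]
top [[484.37158843   0.         274.55728997]
 [  0.         484.37158843 219.29233137]
 [  0.           0.           1.        ]] [[-2.72651535e-02 -9.94453080e-01  1.01585838e-01  4.48840490e-01]
 [-9.99621609e-01  2.74938836e-02  8.51896783e-04 -1.21807426e-01]
 [-3.64016059e-03 -1.01524172e-01 -9.94826413e-01  1.49644230e+00]
 [ 0.00000000e+00  0.00000000e+00  0.00000000e+00  1.00000000e+00]]
```

View pics/scene0.png

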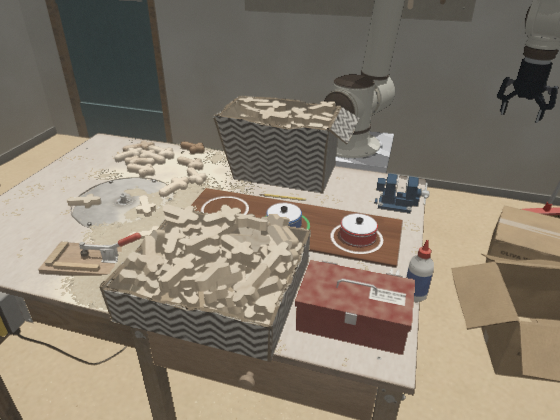

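View pics/top0.png

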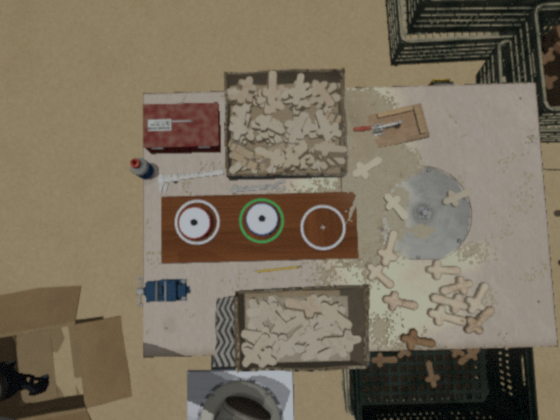

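The scene view shows the red pot at about (358,230), the blue pot at about (285,220) and the free ring at about (226,208). In the top view red is at (195,222), blue/green at (262,220) and the free ring at (323,227). The top view's up is +x and its left is +y.

Create m.py:
```python
from workcell import bot, optics
import cv2, numpy as np
def ray(n,uv):
    i=optics.camera_info(n);E=np.array(i['extrinsics']);K=np.array(i['mtx'])
    d=E[:3,:3]@np.linalg.inv(K)@[uv[0],uv[1],1];return E[:3,3],d/np.linalg.norm(d)
def plane(n,uv,z):
    c,d=ray(n,uv);return (c+d*(z-c[2])/d[2]).round(4)
def tri(a,b):
    (c,d),(e,f)=ray('top',a),ray('scene',b)
    s=np.linalg.lstsq(np.c_[d,-f],e-c,rcond=None)[0];p,q=c+s[0]*d,e+s[1]*f
    return ((p+q)/2).round(4),round(np.linalg.norm(p-q),4)
def blobs(mask,box,amin=8):
    x0,y0,x1,y1=box;m=np.zeros_like(mask);m[y0:y1,x0:x1]=mask[y0:y1,x0:x1]
    cs=cv2.findContours(m,cv2.RETR_EXTERNAL,cv2.CHAIN_APPROX_NONE)[0]
    return sorted([c for c in cs if len(c)>=amin],key=cv2.contourArea,reverse=True)
def ell(c): return cv2.fitEllipse(cv2.convexHull(c))
def masks(im):
    h=cv2.cvtColor(im,cv2.COLOR_BGR2HSV);H,S,V=cv2.split(h);f=lambda a:(a*255).astype('uint8')
    return dict(white=f((S<60)&(V>130)),green=f((H>45)&(H<85)&(S>90)&(V>60)),
      blue=f((H>98)&(H<130)&(S>90)),red=f(((H<6)|(H>172))&(S>130)),dark=f((V<60)))
```

Run:
```python
from m import *
t=cv2.imread('pics/top0.png');s=cv2.imread('pics/scene0.png')
B={'top':(160,192,360,262),'scene':(185,185,405,262)}
for n,im in(('top',t),('scene',s)):
    M=masks(im)
    for k in M:
        for c in blobs(M[k],B[n])[:5]:
            e=ell(c);print(n,k,cv2.boundingRect(c),np.round(e[0],1),np.round(e[1],1),plane(n,e[0],.01),plane(n,e[0],.053))
cv2.imwrite('pics/zoom.png',np.vstack([cv2.resize(t[185:270,155:365],(800,324),interpolation=cv2.INTER_CUBIC),cv2.resize(s[185:265,190:410],(800,270),interpolation=cv2.INTER_CUBIC)]))
```

```text
top white (301, 205, 44, 45) [322.5 227. ] [44.5 44.8] [ 0.5728 -0.2676  0.01  ] [ 0.5693 -0.2633  0.053 ]
top white (175, 200, 45, 44) [196.7 221.7] [44.2 44.8] [0.5999 0.1199 0.01  ] [0.5955 0.1129 0.053 ]
top white (246, 204, 32, 30) [261.4 218.6] [30.1 30.9] [ 0.604  -0.0801  0.01  ] [ 0.5995 -0.0813  0.053 ]
top white (160, 192, 73, 60) [234.5 191.5] [1.6 4.7] [0.6908 0.0013 0.01  ] [ 0.6838 -0.0023  0.053 ]
top white (349, 192, 11, 66) [353.3 242.1] [ 13.8 107.7] [ 0.5236 -0.3602  0.01  ] [ 0.5215 -0.3533  0.053 ]
top green (239, 198, 45, 45) [261.1 220.3] [44.5 44.7] [ 0.5985 -0.0788  0.01  ] [ 0.5942 -0.0801  0.053 ]
top red (200, 227, 11, 12) [197.7 230.6] [15.5 25.9] [0.5723 0.1169 0.01  ] [0.5687 0.11   0.053 ]
top dark (205, 216, 9, 21) [204.6 225.9] [15.5 23.8] [0.5861 0.0956 0.01  ] [0.5822 0.0893 0.053 ]
top dark (192, 220, 4, 5) [193.5 222. ] [3.4 4.2] [0.5991 0.1297 0.01  ] [0.5948 0.1224 0.053 ]
top dark (260, 216, 4, 4) [261.5 218. ] [3.4 4.2] [ 0.6057 -0.0804  0.01  ] [ 0.6012 -0.0816  0.053 ]
scene white (185, 185, 220, 77) [292.5 223.7] [124.8 244.6] [ 0.5892 -0
[... 288 characters left out ...]
] [ 9.3 18.9] [ 0.8016 -0.2608  0.01  ] [ 0.8488 -0.2335  0.053 ]
scene white (395, 185, 10, 11) [399.5 189.5] [ 9.9 15.4] [0.31   0.2137 0.01  ] [0.3865 0.2125 0.053 ]
scene green (302, 216, 8, 13) [305.5 221.8] [ 5.2 13.3] [ 0.5695 -0.0256  0.01  ] [ 0.6305 -0.0124  0.053 ]Traceback (most recent call last):
  File "<stdin>", line 8, in <module>
  File "m.py", line 16, in ell
    def ell(c): return cv2.fitEllipse(cv2.convexHull(c))
                       ~~~~~~~~~~~~~~^^^^^^^^^^^^^^^^^^^
cv2.error: OpenCV(4.12.0) /io/opencv/modules/imgproc/src/shapedescr.cpp:361: error: (-201:Incorrect size of input array) There should be at least 5 points to fit the ellipse in function 'fitEllipseNoDirect'
```

Run:
```python
from m import *
t=cv2.imread('pics/top0.png');s=cv2.imread('pics/scene0.png')
M=masks(s);k={}
for nm,b,tp in(('blue',(270,200,300,218),(261.5,218)),('red',(345,208,372,228),(193.5,222))):
    for c in blobs(M['dark'],b,4):
        m=c.reshape(-1,2).mean(0);print(nm,cv2.boundingRect(c),m.round(1),*tri(tp,m))
    print(plane('top',tp,.066))
# red lid in top
T=masks(t)
cs=cv2.findContours(T['white'][192:262,160:360].copy(),cv2.RETR_CCOMP,cv2.CHAIN_APPROX_NONE)[0]
for c in cs:
    if len(c)>40: 
        e=ell(c);p=np.array(e[0])+[160,192];print(p.round(1),np.round(e[1],1),plane('top',p,.01),plane('top',p,.053))
# point checks on ring height: free ring centre in the scene view
for c in blobs(cv2.inRange(cv2.cvtColor(s,cv2.COLOR_BGR2HSV),(0,0,150),(180,70,255)),(198,192,254,222),20)[:2]:
    e=ell(c);print('scene free',cv2.boundingRect(c),np.round(e[0],1),*tri((322.5,227),e[0]))
cv2.imwrite('pics/zoom.png',np.vstack([cv2.resize(t[185:270,155:365],(800,324),interpolation=cv2.INTER_CUBIC),cv2.resize(s[185:265,190:410],(800,270),interpolation=cv2.INTER_CUBIC)]))
```

```text
blue (282, 210, 4, 2) [283.5 210.3] [ 0.6007 -0.0814  0.0569] 0.0006
[ 0.5998 -0.0819  0.066 ]
red (358, 221, 4, 2) [359.3 221.4] [0.5942 0.1224 0.0576] 0.0015
[0.5935 0.1202 0.066 ]Traceback (most recent call last):
  File "<stdin>", line 13, in <module>
  File "m.py", line 16, in ell
    def ell(c): return cv2.fitEllipse(cv2.convexHull(c))
                       ~~~~~~~~~~~~~~^^^^^^^^^^^^^^^^^^^
cv2.error: OpenCV(4.12.0) /io/opencv/modules/imgproc/src/shapedescr.cpp:361: error: (-201:Incorrect size of input array) There should be at least 5 points to fit the ellipse in function 'fitEllipseNoDirect'
```

```bash
sed -i 's/def ell(c).*/def ell(c):\n    h=cv2.convexHull(c);return cv2.fitEllipse(h if len(h)>5 else c)/' m.py
```

Run:
```python
from m import *
t=cv2.imread('pics/top0.png');s=cv2.imread('pics/scene0.png')
T=masks(t)
cs=cv2.findContours(T['white'][192:262,160:360].copy(),cv2.RETR_CCOMP,cv2.CHAIN_APPROX_NONE)[0]
for c in cs:
    if 70<len(c)<300:
        e=ell(c);p=np.array(e[0])+[160,192];print(p.round(1),np.round(e[1],1),plane('top',p,.01),plane('top',p,.053))
for v in(120,150,180):
  for c in blobs(cv2.inRange(cv2.cvtColor(s,cv2.COLOR_BGR2HSV),(0,0,v),(180,80,255)),(200,194,252,221),20)[:2]:
    e=ell(c);print('scene free',v,cv2.boundingRect(c),np.round(e[0],1),*tri((322.5,227),e[0]))
# front carton's far top corners: top (232,290),(367,287)
print('carton',[*tri((236,290),(233,155))],plane('top',(367,288),.2),plane('scene',(333,120),.2))
cv2.imwrite('pics/zoom.png',np.vstack([cv2.resize(t[185:270,155:365],(800,324),interpolation=cv2.INTER_CUBIC),cv2.resize(s[185:265,190:410],(800,270),interpolation=cv2.INTER_CUBIC)]))
```

```text
[294.  260.5] [0. 1.] [ 0.4724 -0.1765  0.01  ] [ 0.4717 -0.1749  0.053 ]
[193.8 222.2] [30.5 30.8] [0.5984 0.1286 0.01  ] [0.5941 0.1213 0.053 ]
[322.5 227. ] [44.5 44.8] [ 0.5728 -0.2676  0.01  ] [ 0.5693 -0.2633  0.053 ]
[322.6 227. ] [41.  41.7] [ 0.5728 -0.2678  0.01  ] [ 0.5692 -0.2636  0.053 ]
[261.4 218.6] [30.1 30.9] [ 0.604  -0.0801  0.01  ] [ 0.5995 -0.0813  0.053 ]
[196.7 221.7] [44.2 44.8] [0.5999 0.1199 0.01  ] [0.5955 0.1129 0.053 ]
[196.7 221.7] [41.  41.5] [0.5999 0.1198 0.01  ] [0.5955 0.1128 0.053 ]
[353.3 242.1] [ 13.8 107.7] [ 0.5236 -0.3602  0.01  ] [ 0.5215 -0.3533  0.053 ]
[265.5 192.5] [0. 1.] [ 0.6849 -0.0947  0.01  ] [ 0.6781 -0.0955  0.053 ]
[159.  192.1] [36.1 40.1] [0.6953 0.2359 0.01  ] [0.6882 0.2255 0.053 ]
scene free 120 (200, 196, 52, 25) [226.  212.9] [ 0.573  -0.2663 -0.0051] 0.0054
scene free 150 (200, 196, 52, 25) [225.6 210.3] [ 0.5726 -0.2663  0.0038] 0.0036
scene free 180 (201, 196, 51, 25) [225.8 210.2] [ 0.5725 -0.266   0.0041] 0.0042
carton [array([ 0.4531, -0.1346,  0.1676]), np.float64(0.2732)] [ 0.3915 -0.3606  0.2   ] [ 0.2782 -0.0172  0.2   ]
```

View pics/zoom.png

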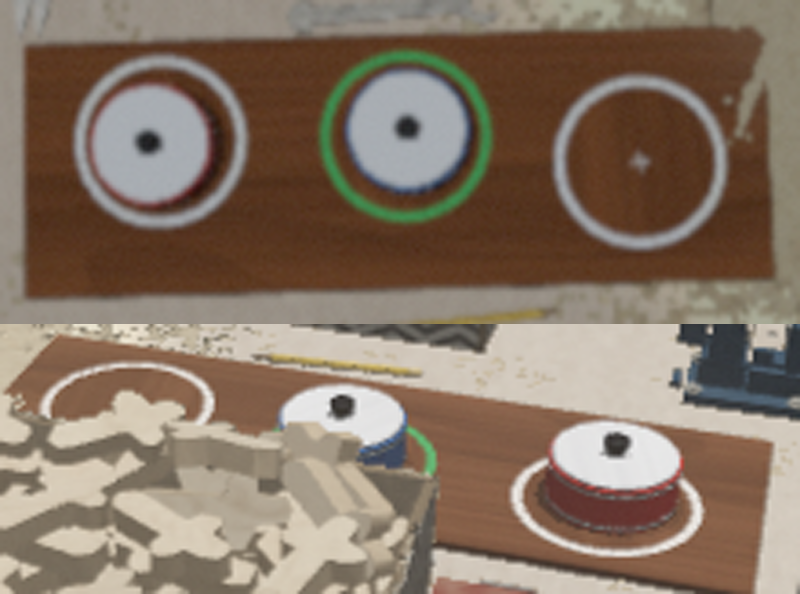

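Checks hold: rings are 138 mm across on z≈0.01 and the lids 91–95 mm on z≈0.053. The knobs triangulate to z≈0.057. The positions are:

| Thing | x (m) | y (m) |
|---|---|---|
| Blue pot | 0.600 | -0.0815 |
| Red pot | 0.594 | 0.121 |
| Free ring | 0.573 | -0.268 |
| Green ring | 0.5985 | -0.079 |

I'll push with the fingers 60 mm apart as a two-point cradle. The tool centre then sits about 48 mm behind the pot's centre.

Create go.py:
```python
import sys
from workcell import bot, optics
import numpy as np
from scipy.spatial.transform import Rotation as R
x,y,z,yaw=map(float,sys.argv[1:5]);o=bot.get_obs()
r=R.from_euler('xyz',o['tcp_rot'],degrees=True)
d=r.inv().apply(np.array([x,y,z])-o['ee_pos'])
t=-((yaw-o['tcp_rot'][2]+180)%360-180)
print('delta',d.round(4),'turn',round(t,1),'t',round(o['time'],2),'F',np.round(o['wrist_force'],1))
```

```bash
python3 go.py .6143 .0175 .256 81.8
```

```text
delta [-0.5611 -0.2991  0.    ] turn 75.8 t 0.1 F [ 0.1 -1.  -0.1]
```

advance(motion=[{"trans": [-0.036, -0.019, 0], "finger_gap": 0.06}, {"trans": [-0.072, -0.038, 0], "finger_gap": 0.06}, {"trans": [-0.108, -0.057, 0], "finger_gap": 0.06}, {"trans": [-0.144, -0.076, 0], "finger_gap": 0.06}, {"trans": [-0.18, -0.095, 0], "finger_gap": 0.06}])

```text
time: 0.52
ee_pos: [0.3407, 0.3502, 0.256]
tcp_rot: [-180.0, -0.0, 157.6]
wrist_force: [1.3, 0.7, 0.7]
opening: 0.0597
grasp_force: 0.0
```

```bash
python3 go.py .6143 .0175 .256 81.8
```

```text
delta [-0.3797 -0.2032  0.    ] turn 75.8 t 0.52 F [1.3 0.7 0.7]
```

advance(motion=[{"trans": [-0.036, -0.019, 0], "spin": 7, "finger_gap": 0.06}, {"trans": [-0.072, -0.038, 0], "spin": 14, "finger_gap": 0.06}, {"trans": [-0.108, -0.057, 0], "spin": 21, "finger_gap": 0.06}, {"trans": [-0.144, -0.076, 0], "spin": 28, "finger_gap": 0.06}, {"trans": [-0.18, -0.095, 0], "spin": 35, "finger_gap": 0.06}])

```text
time: 0.93
ee_pos: [0.471, 0.1934, 0.2561]
tcp_rot: [-180.0, -0.0, 122.2]
wrist_force: [-0.1, 0.9, 0.3]
opening: 0.06
grasp_force: 0.0
```

```bash
python3 go.py .6143 .0175 .256 81.8
```

```text
delta [-2.252e-01  2.750e-02  1.000e-04] turn 40.4 t 0.93 F [-0.1  0.9  0.3]
```

advance(motion=[{"trans": [-0.037, 0.005, 0], "spin": 7, "finger_gap": 0.06}, {"trans": [-0.075, 0.009, 0], "spin": 14, "finger_gap": 0.06}, {"trans": [-0.112, 0.014, 0], "spin": 21, "finger_gap": 0.06}, {"trans": [-0.15, 0.018, 0], "spin": 28, "finger_gap": 0.06}, {"trans": [-0.187, 0.023, 0], "spin": 35, "finger_gap": 0.06}])

```text
time: 1.35
ee_pos: [0.591, 0.0481, 0.2559]
tcp_rot: [-180.0, 0.0, 87.2]
wrist_force: [-0.3, 0.6, -0.2]
opening: 0.06
grasp_force: 0.0
```

```bash
python3 go.py .6143 .0175 .256 81.8
```

```text
delta [-0.0294  0.0248 -0.0001] turn 5.4 t 1.35 F [-0.3  0.6 -0.2]
```

advance(motion=[{"trans": [-0.029, 0.025, 0], "spin": 5.4, "finger_gap": 0.06}, {"trans": [-0.029, 0.025, 0.03], "spin": 5.4, "finger_gap": 0.06}, {"trans": [-0.029, 0.025, 0.06], "spin": 5.4, "finger_gap": 0.06}, {"trans": [-0.029, 0.025, 0.09], "spin": 5.4, "finger_gap": 0.06}, {"trans": [-0.029, 0.025, 0.12], "spin": 5.4, "finger_gap": 0.06}])

```text
time: 1.77
ee_pos: [0.6138, 0.0195, 0.1343]
tcp_rot: [-180.0, 0.0, 82.1]
wrist_force: [0.2, 0.6, -0.4]
opening: 0.0597
grasp_force: 0.0
```

```bash
python3 go.py .6143 .0175 .04 81.8
```

```text
delta [-0.0019  0.0009  0.0943] turn 0.3 t 1.77 F [ 0.2  0.6 -0.4]
```

advance(motion=[{"trans": [-0.001, 0, 0.02], "finger_gap": 0.06}, {"trans": [-0.001, 0, 0.04], "finger_gap": 0.06}, {"trans": [-0.001, 0, 0.06], "finger_gap": 0.06}, {"trans": [-0.001, 0, 0.075], "finger_gap": 0.06}, {"trans": [-0.001, 0, 0.094], "finger_gap": 0.06}])

```text
time: 2.18
ee_pos: [0.6136, 0.019, 0.0413]
tcp_rot: [-180.0, 0.0, 82.2]
wrist_force: [1.6, 1.0, -0.1]
opening: 0.0603
grasp_force: 0.0
```

Run:
```python
from m import *
t=optics.camera('top');s=optics.camera('scene')
cv2.imwrite('pics/a.png',np.vstack([cv2.resize(t[185:270,155:365],(800,324),interpolation=cv2.INTER_CUBIC),cv2.resize(s[105:265,190:410],(371,270),interpolation=cv2.INTER_CUBIC).repeat(1,1) if 0 else cv2.copyMakeBorder(cv2.resize(s[105:265,190:410],(371,270)),0,0,0,429,0)]))
```

```bash
python3 go.py .6143 .0175 .04 81.8
```

```text
delta [-0.001   0.0028 -0.0014] turn 0.4 t 2.28 F [-0.2 -0.9  0.2]
```

View pics/a.png

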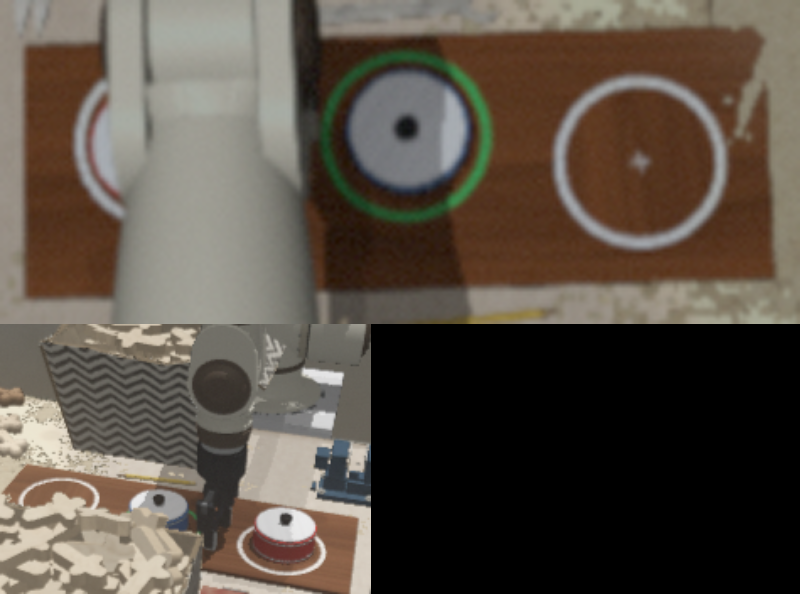

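The gripper stands low between the pots at about (210,520), clear of both, and the forearm clears the carton. Now the push, mostly at about 0.12 m/s and eased at contact and at the end.

advance(motion=[{"trans": [-0.015, 0, 0], "finger_gap": 0.06}, {"trans": [-0.03, 0, 0], "finger_gap": 0.06}, {"trans": [-0.04, 0, 0], "finger_gap": 0.06}, {"trans": [-0.045, 0, 0], "finger_gap": 0.06}, {"trans": [-0.05, 0, 0], "finger_gap": 0.06}])

```text
time: 2.7
ee_pos: [0.6072, -0.0318, 0.0432]
tcp_rot: [179.9, -0.0, 82.1]
wrist_force: [-0.4, -0.6, 0.8]
opening: 0.0597
grasp_force: 0.0
```

advance(motion=[{"trans": [-0.005, 0, 0], "finger_gap": 0.06}, {"trans": [-0.012, 0, 0], "finger_gap": 0.06}, {"trans": [-0.02, 0, 0], "finger_gap": 0.06}, {"trans": [-0.03, 0, 0], "finger_gap": 0.06}, {"trans": [-0.04, 0, 0], "finger_gap": 0.06}])

```text
time: 3.12
ee_pos: [0.6018, -0.0701, 0.0429]
tcp_rot: [179.9, -0.1, 82.2]
wrist_force: [1.1, 5.1, 3.1]
opening: 0.0602
grasp_force: 2.8
```

Run:
```python
from m import *
t=optics.camera('top')
for c in blobs(masks(t)['white'],(235,200,335,250))[:4]:
    e=ell(c);print(np.round(e[0],1),np.round(e[1],1),plane('top',e[0],.053))
```

```bash
python3 go.py .5797 -.22 .04 82
```

```text
[250.9 219.4] [42.5 73.2] [ 0.598  -0.0496  0.053 ]
[322.4 227. ] [43.8 44.6] [ 0.569 -0.263  0.053]
delta [-0.1495 -0.0013  0.0027] turn 0.1 t 3.17 F [ 0.4 -1.8  0.3]
```

advance(motion=[{"trans": [-0.01, 0, 0], "finger_gap": 0.06}, {"trans": [-0.02, 0, 0], "finger_gap": 0.06}, {"trans": [-0.03, 0, 0], "finger_gap": 0.06}, {"trans": [-0.04, 0, 0], "finger_gap": 0.06}, {"trans": [-0.05, 0, 0], "finger_gap": 0.06}])

```text
time: 3.58
ee_pos: [0.5946, -0.1204, 0.0425]
tcp_rot: [180.0, -0.0, 82.2]
wrist_force: [0.2, 5.0, 3.7]
opening: 0.0602
grasp_force: 2.9
```

advance(motion=[{"trans": [-0.01, 0, 0], "finger_gap": 0.06}, {"trans": [-0.02, 0, 0], "finger_gap": 0.06}, {"trans": [-0.03, 0, 0], "finger_gap": 0.06}, {"trans": [-0.04, 0, 0], "finger_gap": 0.06}, {"trans": [-0.05, 0, 0], "finger_gap": 0.06}])

```text
time: 4.0
ee_pos: [0.5877, -0.1701, 0.0424]
tcp_rot: [180.0, -0.0, 82.1]
wrist_force: [0.1, 4.4, 4.9]
opening: 0.0599
grasp_force: 3.1
```

Run:
```python
from m import *
t=optics.camera('top');s=optics.camera('scene')
cv2.imwrite('pics/b.png',np.vstack([cv2.resize(t[185:270,155:365],(800,324),interpolation=cv2.INTER_CUBIC),cv2.copyMakeBorder(cv2.resize(s[105:265,190:410],(371,270)),0,0,0,429,0)]))
```

```bash
python3 go.py .5797 -.22 .04 82
```

```text
delta [-0.0493 -0.0007  0.0021] turn 0.0 t 4.1 F [ 0.2 -0.6  0.3]
```

View pics/b.png

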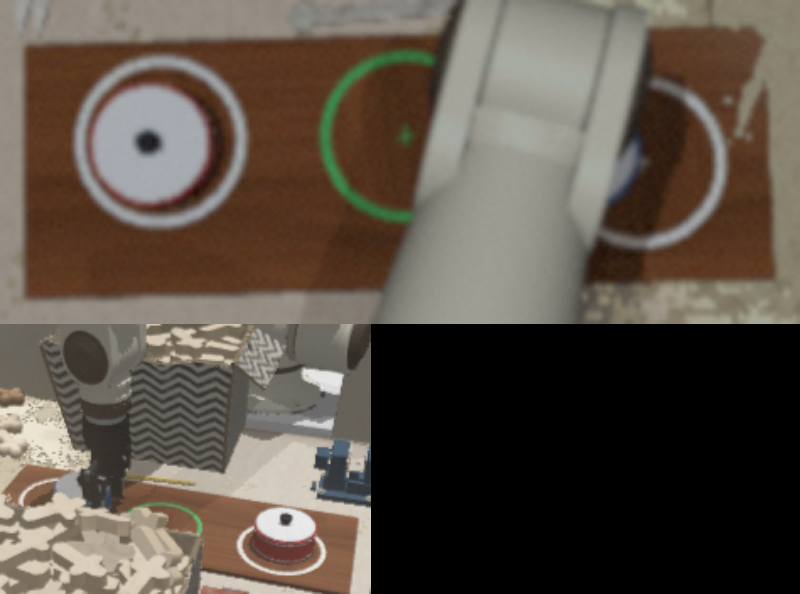

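The blue pot's leading edge is at about (640,165) in the zoom, already inside the white ring, and red is unmoved. The remaining push is 0.049 m, eased at the end.

advance(motion=[{"trans": [-0.01, 0, 0], "finger_gap": 0.06}, {"trans": [-0.02, 0, 0], "finger_gap": 0.06}, {"trans": [-0.03, 0, 0], "finger_gap": 0.06}, {"trans": [-0.036, 0, 0], "finger_gap": 0.06}, {"trans": [-0.042, 0, 0], "finger_gap": 0.06}])

```text
time: 4.52
ee_pos: [0.5817, -0.2116, 0.0419]
tcp_rot: [-180.0, -0.0, 82.1]
wrist_force: [0.5, 2.3, -0.3]
opening: 0.0601
grasp_force: 1.9
```

advance(motion=[{"trans": [-0.003, 0, 0], "finger_gap": 0.06}, {"trans": [-0.006, 0, 0], "finger_gap": 0.06}, {"trans": [-0.006, 0, 0], "finger_gap": 0.06}, {"trans": [0.004, 0, 0], "finger_gap": 0.06}, {"trans": [0.02, 0, 0], "finger_gap": 0.06}])

```text
time: 4.93
ee_pos: [0.5849, -0.1914, 0.0424]
tcp_rot: [180.0, 0.0, 82.0]
wrist_force: [-0.2, 0.2, 0.3]
opening: 0.0599
grasp_force: 0.0
```

advance(motion=[{"trans": [0.02, 0, 0], "finger_gap": 0.06}, {"trans": [0.05, 0, 0], "finger_gap": 0.06}, {"trans": [0.09, 0, 0], "finger_gap": 0.06}, {"trans": [0.13, 0, 0], "finger_gap": 0.06}, {"trans": [0.13, 0, 0], "finger_gap": 0.06}])

```text
time: 5.35
ee_pos: [0.6033, -0.0558, 0.0426]
tcp_rot: [180.0, -0.1, 82.4]
wrist_force: [0.7, -0.3, -0.4]
opening: 0.06
grasp_force: 0.0
```

Run:
```python
from m import *
t=optics.camera('top')
cs=cv2.findContours(masks(t)['white'][192:262,160:348].copy(),cv2.RETR_CCOMP,cv2.CHAIN_APPROX_NONE)[0]
for c in cs:
    if 70<len(c)<300:
        e=ell(c);p=np.array(e[0])+[160,192];print(p.round(1),np.round(e[1],1),plane('top',p,.01),plane('top',p,.053))
cv2.imwrite('pics/c.png',cv2.resize(t[185:270,155:365],(800,324),interpolation=cv2.INTER_CUBIC))
```

```text
[322.8 225.5] [30.4 30.6] [ 0.5774 -0.2684  0.01  ] [ 0.5737 -0.2642  0.053 ]
[193.8 222.2] [30.3 30.7] [0.5985 0.1288 0.01  ] [0.5942 0.1215 0.053 ]
[322.6 227. ] [44.4 44.7] [ 0.5728 -0.2676  0.01  ] [ 0.5692 -0.2634  0.053 ]
[322.6 227. ] [41.1 41.7] [ 0.5727 -0.2678  0.01  ] [ 0.5691 -0.2635  0.053 ]
[196.8 221.7] [41.1 41.9] [0.5998 0.1194 0.01  ] [0.5955 0.1124 0.053 ]
[159.3 192.5] [33.5 38.6] [0.694  0.2348 0.01  ] [0.6869 0.2245 0.053 ]
```

View pics/c.png

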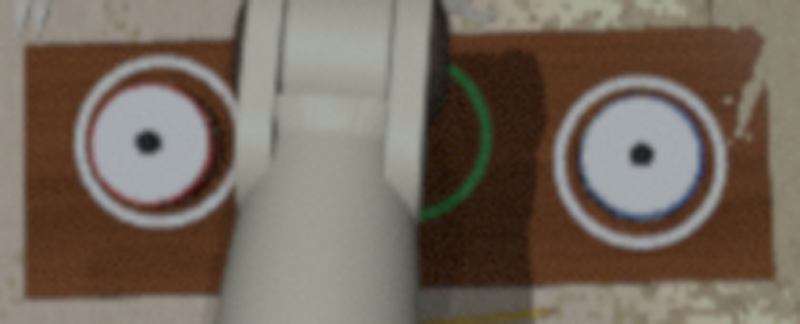

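Blue reads (0.574,-0.264), 4 mm off the ring's centre, with its lid on at (641,155). Next: up, over the red pot, and down behind it.

advance(motion=[{"trans": [0, 0, -0.03], "finger_gap": 0.06}, {"trans": [0, 0, -0.065], "finger_gap": 0.06}, {"trans": [0, 0, -0.1], "finger_gap": 0.06}, {"trans": [0.03, 0, -0.12], "finger_gap": 0.06}, {"trans": [0.07, 0, -0.12], "finger_gap": 0.06}])

```text
time: 5.82
ee_pos: [0.6139, 0.0053, 0.1686]
tcp_rot: [179.5, -0.0, 81.9]
wrist_force: [2.1, 1.0, -0.2]
opening: 0.0599
grasp_force: 0.0
```

```bash
python3 go.py .592 .222 .16 91.3
```

```text
delta [ 0.2114 -0.0524  0.0081] turn -9.4 t 5.82 F [ 2.1  1.  -0.2]
```

advance(motion=[{"trans": [0.038, -0.01, 0], "spin": -2, "finger_gap": 0.06}, {"trans": [0.076, -0.02, 0], "spin": -4, "finger_gap": 0.06}, {"trans": [0.114, -0.03, 0], "spin": -6, "finger_gap": 0.06}, {"trans": [0.152, -0.04, 0], "spin": -8, "finger_gap": 0.06}, {"trans": [0.19, -0.047, 0], "spin": -9.4, "finger_gap": 0.06}])

```text
time: 6.23
ee_pos: [0.5909, 0.2033, 0.1628]
tcp_rot: [180.0, 0.0, 91.6]
wrist_force: [0.9, 0.2, -0.2]
opening: 0.0602
grasp_force: 0.0
```

```bash
python3 go.py .592 .222 .042 91.3
```

```text
delta [0.0187 0.0016 0.1208] turn 0.3 t 6.23 F [ 0.9  0.2 -0.2]
```

advance(motion=[{"trans": [0.018, 0.002, 0], "finger_gap": 0.06}, {"trans": [0.018, 0.002, 0.03], "finger_gap": 0.06}, {"trans": [0.018, 0.002, 0.06], "finger_gap": 0.06}, {"trans": [0.018, 0.002, 0.09], "finger_gap": 0.06}, {"trans": [0.018, 0.002, 0.12], "finger_gap": 0.06}])

```text
time: 6.65
ee_pos: [0.593, 0.2197, 0.0413]
tcp_rot: [179.9, 0.0, 91.6]
wrist_force: [-0.4, -0.2, -0.5]
opening: 0.0601
grasp_force: 0.0
```

advance(motion=[{"finger_gap": 0.06}])

```text
time: 6.73
ee_pos: [0.59, 0.2184, 0.0359]
tcp_rot: [-179.5, 0.2, 91.5]
wrist_force: [-1.3, -0.5, -0.4]
opening: 0.0601
grasp_force: 0.0
```

```bash
python3 go.py .5974 -.0305 .042 91.3
```

Run:
```python
from m import *
t=optics.camera('top');s=optics.camera('scene')
for c in blobs(masks(t)['white'],(170,198,222,248))[:2]:
    e=ell(c);print(np.round(e[0],1),np.round(e[1],1))
cv2.imwrite('pics/d.png',s[105:285,190:450])
```

```text
delta [-0.2491  0.0007 -0.0053] turn 0.2 t 6.73 F [-1.3 -0.5 -0.4]
[205.6 217.5] [25.1 36.1]
[206.  218.8] [ 5.4 16. ]
```

View pics/d.png

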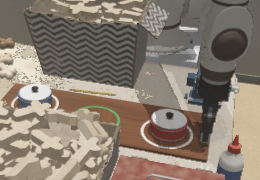

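The gripper is low behind the red pot at about (207,120), blue stands in its ring, and the bottle and caliper are clear. Now the second push.

advance(motion=[{"trans": [-0.012, 0.001, -0.003], "finger_gap": 0.06}, {"trans": [-0.027, 0.001, -0.003], "finger_gap": 0.06}, {"trans": [-0.037, 0.001, -0.003], "finger_gap": 0.06}, {"trans": [-0.043, 0.001, -0.003], "finger_gap": 0.06}, {"trans": [-0.048, 0.001, -0.003], "finger_gap": 0.06}])

```text
time: 7.25
ee_pos: [0.5958, 0.1706, 0.0464]
tcp_rot: [179.9, -0.0, 91.5]
wrist_force: [-0.1, 2.4, 2.2]
opening: 0.0599
grasp_force: 1.5
```

advance(motion=[{"trans": [-0.005, 0, 0], "finger_gap": 0.06}, {"trans": [-0.012, 0, 0], "finger_gap": 0.06}, {"trans": [-0.02, 0, 0], "finger_gap": 0.06}, {"trans": [-0.03, 0, 0], "finger_gap": 0.06}, {"trans": [-0.04, 0, 0], "finger_gap": 0.06}])

```text
time: 7.67
ee_pos: [0.5966, 0.1312, 0.0455]
tcp_rot: [180.0, -0.0, 91.6]
wrist_force: [-0.1, 3.0, 2.5]
opening: 0.0598
grasp_force: 2.2
```

advance(motion=[{"trans": [-0.01, 0, 0], "finger_gap": 0.06}, {"trans": [-0.02, 0, 0], "finger_gap": 0.06}, {"trans": [-0.03, 0, 0], "finger_gap": 0.06}, {"trans": [-0.04, 0, 0], "finger_gap": 0.06}, {"trans": [-0.05, 0, 0], "finger_gap": 0.06}])

```text
time: 8.08
ee_pos: [0.5978, 0.0808, 0.0453]
tcp_rot: [-180.0, -0.0, 91.5]
wrist_force: [-0.4, 3.9, 3.9]
opening: 0.06
grasp_force: 2.3
```

```bash
python3 go.py .5974 -.0305 .042 91.3
```

```text
delta [-0.1112 -0.0034  0.0033] turn 0.2 t 8.08 F [-0.4  3.9  3.9]
```

advance(motion=[{"trans": [-0.01, 0, 0.001], "finger_gap": 0.06}, {"trans": [-0.02, -0.001, 0.002], "finger_gap": 0.06}, {"trans": [-0.03, -0.001, 0.002], "finger_gap": 0.06}, {"trans": [-0.04, -0.001, 0.002], "finger_gap": 0.06}, {"trans": [-0.05, -0.002, 0.002], "finger_gap": 0.06}])

```text
time: 8.5
ee_pos: [0.597, 0.0306, 0.0429]
tcp_rot: [-180.0, 0.0, 91.5]
wrist_force: [0.7, 1.9, 1.4]
opening: 0.0603
grasp_force: 1.6
```

advance(motion=[{"trans": [-0.01, 0, 0], "finger_gap": 0.06}, {"trans": [-0.02, 0, 0], "finger_gap": 0.06}, {"trans": [-0.03, 0, 0], "finger_gap": 0.06}, {"trans": [-0.037, 0, 0], "finger_gap": 0.06}, {"trans": [-0.044, 0, 0], "finger_gap": 0.06}])

```text
time: 8.92
ee_pos: [0.5982, -0.0131, 0.043]
tcp_rot: [-180.0, 0.0, 91.5]
wrist_force: [-0.2, 1.7, -0.2]
opening: 0.0599
grasp_force: 1.0
```

```bash
python3 go.py .5974 -.0305 .042 91.3
```

```text
delta [-0.0173 -0.0012  0.001 ] turn 0.2 t 8.92 F [-0.2  1.7 -0.2]
```

advance(motion=[{"trans": [-0.005, 0, 0], "finger_gap": 0.06}, {"trans": [-0.009, 0, 0], "finger_gap": 0.06}, {"trans": [-0.013, 0, 0], "finger_gap": 0.06}, {"trans": [-0.017, 0, 0], "finger_gap": 0.06}, {"trans": [-0.017, 0, 0], "finger_gap": 0.06}])

```text
time: 9.33
ee_pos: [0.5988, -0.0298, 0.0433]
tcp_rot: [180.0, 0.0, 91.5]
wrist_force: [0.3, 1.2, 0.5]
opening: 0.0598
grasp_force: 0.0
```

advance(motion=[{"trans": [0.005, 0, 0], "finger_gap": 0.06}, {"trans": [0.02, 0, 0], "finger_gap": 0.06}, {"trans": [0.05, 0, 0], "finger_gap": 0.06}, {"trans": [0.09, 0, 0], "finger_gap": 0.06}, {"trans": [0.13, 0, 0], "finger_gap": 0.06}])

```text
time: 9.75
ee_pos: [0.5952, 0.1021, 0.0436]
tcp_rot: [180.0, 0.0, 91.5]
wrist_force: [0.2, -0.0, 0.4]
opening: 0.0599
grasp_force: 0.0
```

advance(motion=[{"finger_gap": 0.06}, {"trans": [0, 0, -0.02], "finger_gap": 0.06}, {"trans": [0, 0, -0.06], "finger_gap": 0.06}, {"trans": [0, 0, -0.1], "finger_gap": 0.06}, {"trans": [0, 0, -0.1], "finger_gap": 0.06}])

```text
time: 10.17
ee_pos: [0.5978, 0.1019, 0.1521]
tcp_rot: [179.4, -0.1, 91.6]
wrist_force: [1.1, 1.0, 1.3]
opening: 0.0598
grasp_force: 0.0
```

Run:
```python
from m import *
t=optics.camera('top');s=optics.camera('scene')
M=masks(t)
cs=cv2.findContours(M['white'][192:262,235:348].copy(),cv2.RETR_CCOMP,cv2.CHAIN_APPROX_NONE)[0]
for c in cs:
    if 70<len(c)<300:
        e=ell(c);p=np.array(e[0])+[235,192];print(p.round(1),np.round(e[1],1),plane('top',p,.01),plane('top',p,.053))
for c in blobs(M['green'],(235,192,290,250))[:1]:
    e=ell(c);print('green',np.round(e[0],1),np.round(e[1],1),plane('top',e[0],.01))
cv2.imwrite('pics/e.png',np.vstack([cv2.resize(t[185:270,155:365],(800,324),interpolation=cv2.INTER_CUBIC),cv2.copyMakeBorder(cv2.resize(s[105:265,190:410],(371,270)),0,0,0,429,0)]))
```

```text
[294.2 260.5] [0. 1.] [ 0.4724 -0.1773  0.01  ] [ 0.4717 -0.1757  0.053 ]
[322.8 225.4] [30.5 30.7] [ 0.5775 -0.2684  0.01  ] [ 0.5738 -0.2642  0.053 ]
[322.5 227. ] [44.5 44.7] [ 0.5728 -0.2675  0.01  ] [ 0.5692 -0.2633  0.053 ]
[322.6 227. ] [41.  41.7] [ 0.5728 -0.2678  0.01  ] [ 0.5692 -0.2636  0.053 ]
[261.5 218.4] [28.6 31. ] [ 0.6044 -0.0803  0.01  ] [ 0.5999 -0.0815  0.053 ]
[265.5 192.5] [0. 1.] [ 0.6849 -0.0947  0.01  ] [ 0.6781 -0.0955  0.053 ]
green [261.1 220.3] [44.6 44.7] [ 0.5985 -0.0791  0.01  ]
```

View pics/e.png

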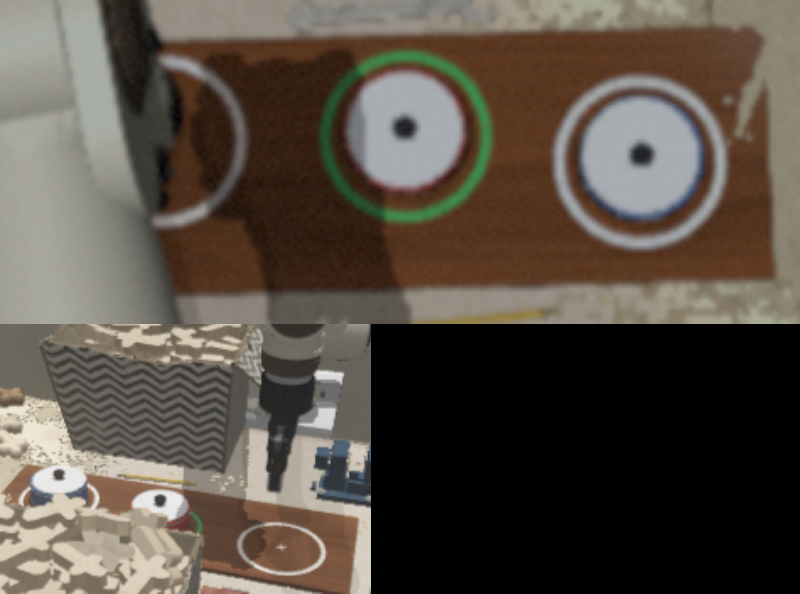

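Red's lid is at about (404,128) in the green ring, 3 mm off its centre. Blue is at (641,155) in the white ring, 4 mm off. Both lids are on and the gripper is clear, so I'll hand it in.

advance(motion=[{"finger_gap": 0.06}, {"finger_gap": 0.06}, {"finger_gap": 0.06}, {"finger_gap": 0.06}])

```text
time: 10.6
ee_pos: [0.5948, 0.1007, 0.1421]
tcp_rot: [-179.9, 0.0, 91.5]
wrist_force: [-0.8, -0.1, -0.7]
opening: 0.0601
grasp_force: 0.0
```

```bash
python3 -c "
from workcell import bot, optics
print(bot.job_done())"
```

```text
the job is handed in; nothing more can be done
None
```

The job is handed in at 10.6 s, with no verdict printed: by the last camera check the blue pot is about 4 mm off the free white ring's centre and the red pot about 3 mm off the green ring's, both lids are on, and the gripper is clear.

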